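# Find the keepsake box with the rubber feet and set it on the sloping shelf

## Task

One of the three look-alike wooden boxes still has its grippy rubber feet: before lifting any, slide each of them about 5 cm along the dresser top and feel which one drags hardest. Set that box in the middle of the sloping shelf, flat on its feet with its long side straight across the slope, and let go so that it stays there; the slippery two stay standing on the dresser, and no box may slide down the shelf. Be gentle: do not press the boxes down hard or tip them over, and leave the jar, the bowl and the brush alone.

Things in the scene. Friction and masses are not known exactly. Their poses are not given: they have to be found in the camera images.
- pad: a thin fixed grey laminate pad on the dresser, 350 mm (x) by 550 mm (y), 3 mm thick, on which the three boxes stand. Origin: centre of its underside, at height 0. On it the box with rubber feet takes 5 to 12 N to slide (friction about 1), the other two, with worn feet, under 2 N (friction below 0.25). About half of the force stays while the pusher rests against it
- box_1: one of three look-alike brown wooden keepsake boxes, 56 mm (its x) by 100 mm (its y) by 50 mm high, the darker 8 mm lid fixed on, a small brass plate on top, on four 6 mm high round black feet. Mass 0.59 to 0.81 kg. Origin: centre of the underside of the feet; z up. At the start its 100 mm side lies roughly across (along world y), the boxes side by side about 170 mm apart on the pad
- box_2: another of the three boxes, as box_1 in look, size and origin. Nothing outside tells the three apart: any of them may be the rubber-footed one
- box_3: another of the three boxes, as box_1 in look, size and origin. Nothing outside tells the three apart: any of them may be the rubber-footed one
- board: the sloping top of a small fixed shoe shelf: a bare plank, 180 mm (its x, up the slope) by 220 mm (its y, across), no lip. Origin: middle of its upper face, 62 mm above the dresser top (height 0). x points up the slope, away from the robot; z is square to the plank and leans 22 degrees back towards the robot. On it rubber feet hold and worn feet slide off
- perfume: bystander: amber glass jar with a brass cap, 48 mm across, 105 mm high; origin centre of underside
- dish: bystander: white ceramic bowl, 110 mm across, 22 mm high; origin centre of underside
- brush: bystander: small brush lying on the dresser to the robot's right; origin under its middle
There are look-alikes about, which are no part of the job. Leave any green look-alike of the box_1 alone.

How it is judged:
By the outcome, as a careful person would: the job done as asked, in the order asked, and still so for the second after the job is handed in, with the robot touching nothing.
It also fails if it takes over 72 s, if anything falls off the work surface, if the arm or the gripper's body presses on something with over 40 N, if the wrist force passes 120 N, or if a joint passes its speed limit or range.

## Robot

A 7-joint arm with a two-finger parallel gripper is mounted at the origin on the work surface. World frame = base frame: x ahead of the robot, y to its left, z up, the work surface at z = 0. Lengths are in m, angles in rad, forces in N, time in s.
With the tool pointing down it reaches from about 0.425 to 0.925 m from the base axis. Payload 6.8 kg.
Tool frame: the origin (TCP) lies midway between the tips of the shut fingers; the grasp point (between the pads) lies 19 mm behind it; z points along the fingers, y is the line along which they close (so a half turn about z gives the same grasp; the last joint's range is limited). The gripper opens to 85 mm and grips with 20 to 120 N. Pads are 22 mm wide; open, the fingers measure 114 mm over their backs; the gripper's body (76 mm by 85 mm) begins 54 mm behind the grasp point. The pads swing forward as they close: fully open they stand 13 mm farther back than shut.
Start: joints at [1.138, 0.477, 0.022, 1.555, -0.011, 1.109, -0.083], TCP at [0.215, -0.64, 0.231] pointing down, gripper open.
Joint ranges: [-2.96, 2.96], [-0.34, 2.1], [-1.41, 1.46], [0.24, 2.44], [-1.37, 4.51], [0.17, 1.92], [-2.96, 2.96]. Speed limits (rad/s): [2.39, 2.39, 3.14, 3.14, 3.14, 3.14, 3.14].

## Interface

Orientations are given as a unit quaternion [w, x, y, z].
In Python, from station import * gives the robot as it stands.
- The arm moves only by the shell command python3 -m creep 'ROWS' [FORCE]. ROWS is JSON, a list of rows, each a list of 7 numbers: the gripper command: -1 is shut, 1 is fully open, values between are in proportion, then the shift along the world's x, y, z in mm, then the turn, a rotation vector about the world's x, y, z in rad. A call has 1 to 5 rows; each row shifts and turns the commanded pose from where the row before left it; what a row does not reach is not made up. A row lasts 1/8 s, in which the tool goes at most 62.5 mm and 10.7 degrees, less where a joint would pass 70% of its speed; a pose out of reach is approached as far as the arm can. A call is refused whole if a number of a shift passes 62.5 or a number of a turn 0.188, either way. A call with a gripper value outside its range is refused whole. The fingers move at their own pace and stop on an object; FORCE is the grip in N (left out, the last holds). Time passes only in rows, so rows that do not move let the fingers close. It gives the time, the measured TCP pose, the force, the opening and the grip force at its end, in the units of the state.
- get_obs(): the state, without advancing time (a new reading comes with each control period).
- read_camera(name): name is "side" or "top" or "wrist"; returns (picture, depth): 400x640x3 uint8, red, green, blue; 400x640 float32, m along the optical axis (not along the pixel's ray), 0 where there is no reading.
- camera_params(name): a dict with "intrinsics" (3x3 intrinsics, pixels), "k1" (the pictures are not rectified: a ray, as slopes to the right and down, at radius r is drawn at 1 + k1 r^2 times it, then the intrinsics apply), "cam_to_world" (4x4, takes a point from camera to world coordinates); the wrist camera has in their place "mount" (4x4, takes a point from camera to tool coordinates, whose origin is the TCP and whose axes are the flange's). Camera axes: x right, y up, looking along -z (the intrinsics and any distortion apply to the point x, -y, -z); pixel columns grow to the right and rows downward; lengths in m; the calibration is good to about 2 mm. A picture is of the moment at which its call begins: read the wrist's pose just before it. camera_params takes no time and is no camera call.
- hand_in(): hands the job in; it is judged then, once.
The state is a dict: "t": time; "q": joint angles; "joint_vel": joint speeds; "joint_torque": joint torques, N m; "eef_pos": TCP position; "tool_rot": TCP orientation; "contact_force": force on the tool from outside, world axes, zero at the start; "torque": the same for the moment, N m; "gripper_width": opening from 0.0 (shut) to 1.0 (fully open); "grasp_force": force on a finger pad.
Only numpy, scipy, OpenCV 4.12 (cv2) and the standard library are available. Lean on these libraries where they do the work, as an engineer would, in place of code of your own. Each camera call takes 0.05 s, during which the arm holds its last target. There are 200 camera calls.

## Working session

There is one attempt and no reset: what is moved stays moved. The work goes in short steps, Python scripts to look and compute and a shell command to move; the robot and the scene stay as the last step left them, time stands still between calls to the robot, and variables do not carry over. Pictures are saved under pics/ and viewed, at most 10 in all, crops included, and the job is handed in when it is done.

```bash
ls; mkdir -p pics; python3 - <<'E'
from station import *
import cv2,numpy as np
o=get_obs();print({k:np.round(v,3).tolist() for k,v in o.items()})
for n in("side","top"):
    p,d=read_camera(n);cv2.imwrite(f"pics/{n}0.png",p[:,:,::-1]);np.savez(f"{n}0.npz",p=p,d=d)
    print(n,camera_params(n))
print(camera_params("wrist"))
E
```

```text
pics
{'t': 0.0, 'q': [1.138, 0.478, 0.022, 1.556, -0.011, 1.109, -0.083], 'joint_vel': [-0.001, -0.001, -0.001, 0.002, 0.001, 0.001, -0.001], 'joint_torque': [0.001, -59.646, 1.608, -28.12, 0.012, 0.009, -0.0], 'eef_pos': [0.215, -0.639, 0.23], 'tool_rot': [-0.001, 0.987, 0.162, -0.0], 'contact_force': [-0.444, 0.601, 1.361], 'torque': [0.016, -0.029, 0.016], 'grasp_force': 0.0, 'gripper_width': 0.999}
side {'intrinsics': array([[369.39541173,   0.        , 327.85517924],
       [  0.        , 369.39541173, 201.5421587 ],
       [  0.        ,   0.        ,   1.        ]]), 'k1': -0.08402726654472013, 'cam_to_world': array([[-0.98632931,  0.09122056, -0.13723447,  0.36171182],
       [-0.16462968, -0.5091939 ,  0.84475952,  0.6825448 ],
       [ 0.00718048,  0.85580394,  0.51725048,  0.52277796],
       [ 0.        ,  0.        ,  0.        ,  1.        ]])}
top {'intrinsics': array([[465.55852544,   0.        , 320.67575596],
       [  0.        , 465.55852544, 197.99299998],
       [  0.        ,   0.        ,   1.        ]]), 'k1': -0.09178081308061746, 'cam_to_world': array([[ 0.00175385,  0.9909437 , -0.13426652,  0.34021626],
       [-0.99988686,  0.00374366,  0.0145688 , -0.06738579],
       [ 0.01493951,  0.13422578,  0.99083816,  1.25649578],
       [ 0.        ,  0.        ,  0.        ,  1.        ]])}
{'intrinsics': array([[323.4202118 ,   0.        , 321.49635751],
       [  0.        , 323.4202118 , 198.17434378],
       [  0.        ,   0.        ,   1.        ]]), 'k1': -0.014359017468971688, 'mount': array([[ 6.47819172e-04,  9.46309336e-01,  3.23261845e-01,
         8.33071001e-02],
       [ 9.99999525e-01, -8.48615609e-04,  4.80211357e-04,
        -1.36133893e-03],
       [ 7.28753538e-04,  3.23261380e-01, -9.46309436e-01,
        -1.43153783e-01],
       [ 0.00000000e+00,  0.00000000e+00,  0.00000000e+00,
         1.00000000e+00]])}
```

View pics/top0.png

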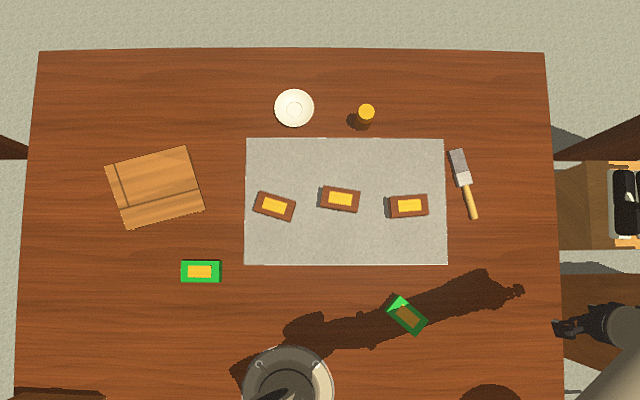

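View pics/side0.png

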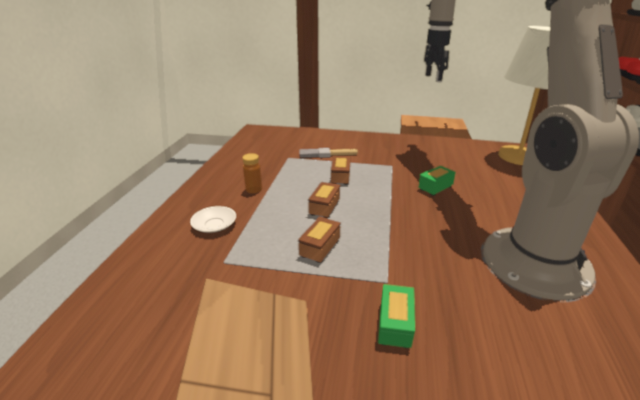

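The top view shows three brown boxes with brass plates at (274,206), (341,199) and (407,206) on the grey pad. The plank is at (155,187), and two green look-alikes are at (201,271) and (407,315), which I will leave alone. The jar is at (366,112), the bowl at (294,108) and the brush at (463,185). The side view agrees.

```bash
cat > h.py <<'E'
import cv2,numpy as np
from station import *
def cloud(name,d,C=None):
    c=camera_params(name);K=c["intrinsics"];T=c["cam_to_world"] if C is None else C
    h,w=d.shape;u,v=np.meshgrid(np.arange(w),np.arange(h))
    n=cv2.undistortPoints(np.stack([u,v],-1).reshape(-1,1,2).astype(float),K,np.array([c["k1"],0,0,0])).reshape(h,w,2)
    P=np.stack([n[...,0]*d,-n[...,1]*d,-d],-1)
    return P@T[:3,:3].T+T[:3,3]
def rays(name,px,z,C=None):
    c=camera_params(name);K=c["intrinsics"];T=c["cam_to_world"] if C is None else C
    n=cv2.undistortPoints(np.array(px,float).reshape(-1,1,2),K,np.array([c["k1"],0,0,0])).reshape(-1,2)
    D=np.c_[n[:,0],-n[:,1],-np.ones(len(n))]@T[:3,:3].T
    return T[:3,3]+D*((z-T[2,3])/D[:,2])[:,None]
def rect(pts):
    (c,s,a)=cv2.minAreaRect((pts[:,:2]*1000).astype(np.float32))
    b=cv2.boxPoints((c,s,a)); e=[b[1]-b[0],b[2]-b[1]]; L=max(e,key=np.linalg.norm)
    ang=np.degrees(np.arctan2(-L[0],L[1])); ang=(ang+90)%180-90  # yaw of long side from world y
    return np.round(c,1),np.round(sorted(s),1),round(float(ang),1)
E
cat > find.py <<'E'
from h import *
import sys
def boxes(p,zt):
    hsv=cv2.cvtColor(p,cv2.COLOR_RGB2HSV)
    m=((hsv[...,0]>15)&(hsv[...,0]<32)&(hsv[...,1]>140)&(hsv[...,2]>170)).astype(np.uint8)
    n,l,s,c=cv2.connectedComponentsWithStats(m)
    for i in range(1,n):
        if 80<s[i,4]<2000:
            v,u=np.nonzero(l==i)
            # contour corners widened by half a pixel
            print(np.round(c[i]),s[i,4],rect(rays("top",np.c_[u,v],zt)))
if __name__=="__main__":
    f=np.load("top0.npz");p,d=f["p"],f["d"]
    P=cloud("top",d)
    for u,v in((274,206),(341,199),(407,206),(330,240),(330,300),(260,180)):print(u,v,np.round(np.median(P[v-2:v+3,u-2:u+3].reshape(-1,3),0),4))
    boxes(p,.053)
    # whole top face from height
    z=P[...,2];top=((z>.045)&(z<.07)&(d>0)).astype(np.uint8)
    n,l,s,c=cv2.connectedComponentsWithStats(top)
    for i in range(1,n):
        if 300<s[i,4]<3000: print("face",np.round(c[i]),s[i,4],rect(P[l==i]),np.median(P[l==i][:,2]).round(4))
    reg=np.zeros(d.shape,bool);reg[140:235,100:210]=1
    B=P[reg&(z>.015)&(z<.12)]
    A=np.c_[B[:,:2],np.ones(len(B))];k=np.linalg.lstsq(A,B[:,2],rcond=None)[0]
    for _ in range(4):
        r=abs(A@k-B[:,2])<.004;k=np.linalg.lstsq(A[r],B[r,2],rcond=None)[0]
    nrm=np.r_[-k[:2],1];nrm/=np.linalg.norm(nrm);Q=B[r]
    print("board n",nrm.round(3),"tilt",np.degrees(np.arccos(nrm[2])).round(2),len(Q),len(B))
    x=np.r_[k[:2],0];x/=np.linalg.norm(x);yaw=np.degrees(np.arctan2(x[1],x[0]));print("upslope yaw",yaw)
    xs=x*np.cos(np.radians(22));xs[2]=np.sin(np.radians(22));y=np.cross(nrm,xs)
    W=np.c_[Q@xs,Q@y];(cc,s_,a)=cv2.minAreaRect((W*1000).astype(np.float32));print("rect in plane",cc,s_,a)
    h0=np.median(Q@nrm);cen=xs*cc[0]/1000+y*cc[1]/1000+nrm*h0;print("board centre",cen.round(4))
E
python3 find.py
```

```text
274 206 [0.482  0.0361 0.0549]
341 199 [ 0.5006 -0.138   0.055 ]
407 206 [ 0.4827 -0.3108  0.0549]
330 240 [ 0.3961 -0.111   0.0043]
330 300 [ 0.237  -0.1111 -0.0003]
260 180 [0.559  0.0799 0.0026]
[366. 111.] 211 (array([ 738.8, -206.7]), array([42.1, 43.4]), 0.6)
[157. 167.] 83 (array([585.3, 350.7]), array([31.1, 52. ]), 29.0)
[627. 164.] 181 (array([ 597.7, -928.8]), array([25.6, 96.2]), 0.9)
[471. 202.] 162 (array([ 494.7, -481.6]), array([16.9, 92.2]), -75.9)
[340. 198.] 282 (array([ 503.6, -135.2]), array([32.1, 60.2]), -9.3)
[274. 205.] 287 (array([483.7,  36. ]), array([32.3, 62.2]), -16.6)
[409. 205.] 276 (array([ 486. , -317.2]), array([31.3, 60.9]), 4.5)
[628. 242.] 199 (array([ 387.3, -919.6]), array([32.6, 72.4]), -4.5)
[199. 271.] 269 (array([311.8, 227. ]), array([28. , 57.5]), 0.5)
face [157. 193.] 2018 (array([514.7, 345.9]), array([ 78.1, 221.5]), 14.9) 0.0581
face [340. 198.] 813 (array([ 504.3, -134.8]), array([56.5, 99.7]), -9.5) 0.0538
face [274. 205.] 820 (array([484.9,  37. ]), array([ 56.2, 100.6]), -17.0) 0.0538
face [409. 205.] 788 (array([ 486. , -317.2]), array([ 54.8, 101.2]), 4.1) 0.0537
face [200. 271.] 840 (array([313. , 225.5]), array([56.4, 99.6]), 0.5) 0.0505
face [407. 316.] 832 (array([ 199.9, -307.6]), array([ 56.6, 100.1]), -41.2) 0.05
board n [-0.363 -0.098  0.927] tilt 22.06 4987 5728
upslope yaw 15.118653743508
rect in plane (579.9593505859375, 200.16139221191406) (180.85011291503906, 221.77520751953125) 0.37263014912605286
board centre [0.5274 0.3498 0.0626]
```

```bash
python3 -m creep '[[-1,26,40,0,0,0,0.165],[-1,26,40,0,0,0,0.165],[-1,26,40,0,0,0,0.165],[-1,26,40,0,0,0,0.165]]' 40; python3 -m creep '[[-1,26,40,-10,0,0,0.165],[-1,26,40,-20,0,0,0.165],[-1,26,40,-20,0,0,0.165],[-1,26,40,-30,0,0,0.165],[-1,0,0,0,0,0,0]]'
```

```text
t: 0.6
eef_pos: [0.3199, -0.4781, 0.231]
tool_rot: [-0.0, 0.88, 0.475, -0.0]
contact_force: [0.1, -0.7, -0.2]
gripper_width: 0.144
grasp_force: 0.0
t: 1.23
eef_pos: [0.4242, -0.3148, 0.1491]
tool_rot: [-0.002, 0.677, 0.736, 0.001]
contact_force: [-0.4, -0.8, 0.0]
gripper_width: 0.0
grasp_force: 0.0
```

```bash
python3 -m creep '[[-1,0,-7,-45,0,0,0],[-1,0,0,-50,0,0,0],[-1,0,0,-30,0,0,0],[-1,0,0,-12,0,0,0],[-1,0,0,0,0,0,0]]'; for i in 1 ; do python3 -m creep '[[-1,6,0.5,0,0,0,0]]';python3 -m creep '[[-1,6,0.5,0,0,0,0]]';python3 -m creep '[[-1,5,0.4,0,0,0,0]]';python3 -m creep '[[-1,5,0.4,0,0,0,0]]';python3 -m creep '[[-1,5,0.4,0,0,0,0]]';python3 -m creep '[[-1,5,0.4,0,0,0,0]]'; done
```

```text
t: 1.85
eef_pos: [0.4231, -0.3272, 0.0143]
tool_rot: [-0.0, 0.681, 0.732, -0.0]
contact_force: [-0.5, -0.5, 0.1]
gripper_width: -0.002
grasp_force: 0.0
t: 1.98
eef_pos: [0.43, -0.3272, 0.0156]
tool_rot: [0.001, 0.681, 0.732, -0.0]
contact_force: [0.3, -0.1, 0.6]
gripper_width: 0.008
grasp_force: 0.0
t: 2.1
eef_pos: [0.4368, -0.3263, 0.0156]
tool_rot: [0.001, 0.681, 0.733, 0.0]
contact_force: [-0.7, -0.2, 0.4]
gripper_width: -0.001
grasp_force: 0.0
t: 2.22
eef_pos: [0.4416, -0.3255, 0.0151]
tool_rot: [0.001, 0.68, 0.733, 0.0]
contact_force: [-0.4, -0.2, 0.3]
gripper_width: -0.003
grasp_force: 0.0
t: 2.35
eef_pos: [0.4455, -0.3251, 0.0147]
tool_rot: [-0.0, 0.681, 0.733, -0.0]
contact_force: [-3.5, 0.2, 5.2]
gripper_width: -0.003
grasp_force: 3.2
t: 2.48
eef_pos: [0.4503, -0.3249, 0.0147]
tool_rot: [-0.0, 0.681, 0.733, -0.0]
contact_force: [-2.7, -0.4, 5.5]
gripper_width: 0.001
grasp_force: 3.2
t: 2.6
eef_pos: [0.4553, -0.3245, 0.0147]
tool_rot: [-0.0, 0.681, 0.733, -0.0]
contact_force: [-3.3, -0.7, 5.9]
gripper_width: -0.004
grasp_force: 3.2
```

The outer side of the fingers is slanted and bears on the lid, giving about 5 N downward. I will back off and turn the hand 90° so the flat finger edge pushes instead.

```bash
python3 -m creep '[[-1,-25,-2,0,0,0,0],[-1,0,0,0,0,0,-0.157],[-1,0,0,0,0,0,-0.157],[-1,0,0,0,0,0,-0.157],[-1,0,0,0,0,0,-0.157]]'; python3 -m creep '[[-1,0,0,0,0,0,-0.157],[-1,0,0,0,0,0,-0.157],[-1,0,0,0,0,0,-0.157],[-1,0,0,0,0,0,-0.157],[-1,0,0,0,0,0,-0.157]]';python3 -m creep '[[-1,0,4,0,0,0,-0.157],[-1,0,0,0,0,0,0]]'
python3 - <<'E'
from h import *
import find
p,d=read_camera("top");find.boxes(p,.053)
E
```

```text
t: 3.22
eef_pos: [0.4308, -0.326, 0.0143]
tool_rot: [0.0, 0.875, 0.485, 0.0]
contact_force: [0.1, 0.1, 0.8]
gripper_width: 0.001
grasp_force: 0.0
t: 3.85
eef_pos: [0.4309, -0.3259, 0.0143]
tool_rot: [0.0, 0.994, 0.113, 0.0]
contact_force: [1.5, -0.1, -0.7]
gripper_width: 0.0
grasp_force: 0.0
t: 4.1
eef_pos: [0.4309, -0.3216, 0.0143]
tool_rot: [0.0, 0.999, 0.039, -0.0]
contact_force: [-0.8, 0.6, -0.5]
gripper_width: -0.001
grasp_force: 0.0
[366. 111.] 210 (array([ 738.8, -206.7]), array([42.1, 43.4]), 0.6)
[162. 166.] 158 (array([588.5, 335. ]), array([38.3, 93.5]), 12.9)
[627. 164.] 177 (array([ 599.2, -928.8]), array([22.8, 96.2]), 0.8)
[470. 201.] 132 (array([ 494.7, -481.4]), array([16.7, 92.1]), -74.9)
[340. 198.] 282 (array([ 503.6, -135.2]), array([32.1, 60.2]), -9.3)
[408. 200.] 261 (array([ 499.1, -316.1]), array([31.5, 60.3]), 5.9)
[274. 205.] 284 (array([484.2,  36.8]), array([31.8, 60.5]), -16.6)
[628. 242.] 200 (array([ 387.4, -919.6]), array([32.8, 72.4]), -4.5)
[199. 271.] 270 (array([311.8, 225.9]), array([28. , 59.6]), 0.5)
```

```bash
python3 -m creep '[[-1,12,1,0,0,0,0],[-1,12,1,0,0,0,0]]';for i in 1; do python3 -m creep '[[-1,6,0.5,0,0,0,0]]';python3 -m creep '[[-1,5,0.4,0,0,0,0]]';python3 -m creep '[[-1,5,0.4,0,0,0,0]]';python3 -m creep '[[-1,5,0.4,0,0,0,0]]';python3 -m creep '[[-1,5,0.4,0,0,0,0]]';python3 -m creep '[[-1,5,0.4,0,0,0,0]]';python3 -m creep '[[-1,5,0.4,0,0,0,0]]';python3 -m creep '[[-1,5,0.4,0,0,0,0]]';python3 -m creep '[[-1,3,0.2,0,0,0,0]]'; done | egrep "eef|contact"
```

```text
t: 4.4
eef_pos: [0.4557, -0.3202, 0.0144]
tool_rot: [0.0, 0.999, 0.038, 0.0]
contact_force: [-0.0, 0.4, 0.2]
gripper_width: -0.003
grasp_force: 0.0
eef_pos: [0.4616, -0.3194, 0.0143]
contact_force: [-1.5, -0.2, 1.9]
eef_pos: [0.4653, -0.3193, 0.0143]
contact_force: [-2.2, 1.0, 4.0]
eef_pos: [0.4702, -0.319, 0.0143]
contact_force: [-1.7, 0.0, 2.6]
eef_pos: [0.4754, -0.3185, 0.0143]
contact_force: [-2.1, 0.6, 2.8]
eef_pos: [0.4805, -0.318, 0.0143]
contact_force: [-2.4, -0.4, 3.1]
eef_pos: [0.4857, -0.3176, 0.0143]
contact_force: [-2.2, -0.4, 2.3]
eef_pos: [0.4907, -0.3172, 0.0143]
contact_force: [-1.8, -0.2, 1.8]
eef_pos: [0.4958, -0.3168, 0.0143]
contact_force: [-1.6, -0.9, 2.1]
eef_pos: [0.4989, -0.3165, 0.0143]
contact_force: [-2.7, 0.1, 2.4]
```

```bash
python3 -m creep '[[-1,-40,0,0,0,0,0],[-1,-15,45,0,0,0,-0.12],[-1,0,50,0,0,0,-0.12],[-1,0,50,0,0,0,0],[-1,0,45,0,0,0,0]]';python3 -m creep '[[-1,4,0,0,0,0,0]]';
```

```text
t: 6.15
eef_pos: [0.4442, -0.1245, 0.0144]
tool_rot: [-0.0, 0.997, -0.082, 0.001]
contact_force: [0.7, 0.4, -1.0]
gripper_width: 0.005
grasp_force: 0.0
t: 6.28
eef_pos: [0.448, -0.1224, 0.0142]
tool_rot: [-0.001, 0.997, -0.079, -0.0]
contact_force: [0.5, -0.6, 0.0]
gripper_width: -0.003
grasp_force: 0.0
```

```bash
python3 -m creep '[[-1,8,-4,0,0,0,0]]'|egrep "eef|contact";for i in 1; do python3 -m creep '[[-1,5,-0.8,0,0,0,0]]';python3 -m creep '[[-1,5,-0.8,0,0,0,0]]';python3 -m creep '[[-1,5,-0.8,0,0,0,0]]';python3 -m creep '[[-1,5,-0.8,0,0,0,0]]';python3 -m creep '[[-1,5,-0.8,0,0,0,0]]';python3 -m creep '[[-1,5,-0.8,0,0,0,0]]';python3 -m creep '[[-1,5,-0.8,0,0,0,0]]';python3 -m creep '[[-1,5,-0.8,0,0,0,0]]';  done | egrep "eef|contact"
```

```text
eef_pos: [0.4563, -0.1308, 0.0144]
contact_force: [0.0, -1.0, -0.9]
eef_pos: [0.4616, -0.1334, 0.0145]
contact_force: [0.8, 0.0, -0.5]
eef_pos: [0.4654, -0.1336, 0.0142]
contact_force: [-3.5, 0.3, 4.4]
eef_pos: [0.4699, -0.1338, 0.0142]
contact_force: [-2.5, 0.0, 3.0]
eef_pos: [0.4752, -0.1342, 0.0143]
contact_force: [-2.7, 0.8, 2.4]
eef_pos: [0.4805, -0.1347, 0.0142]
contact_force: [-1.4, -0.3, 2.3]
eef_pos: [0.4856, -0.1354, 0.0143]
contact_force: [-2.2, 0.0, 2.6]
eef_pos: [0.4907, -0.1362, 0.0143]
contact_force: [-1.7, -0.1, 1.8]
eef_pos: [0.4958, -0.137, 0.0143]
contact_force: [-0.8, 0.2, 1.7]
```

```bash
python3 -m creep '[[-1,5,-0.8,0,0,0,0],[-1,5,-0.8,0,0,0,0],[-1,5,-0.8,0,0,0,0],[-1,5,-0.8,0,0,0,0]]'|egrep "eef|contact"; python3 -m creep '[[-1,-50,5,0,0,0,0],[-1,-25,40,0,0,0,-0.06],[-1,-8,50,0,0,0,-0.06],[-1,0,50,0,0,0,0],[-1,0,46,0,0,0,0]]'; python3 -m creep '[[-1,0,0,0,0,0,0]]'
```

```text
eef_pos: [0.5157, -0.1403, 0.0143]
contact_force: [-2.2, 0.5, 1.5]
t: 8.52
eef_pos: [0.4327, 0.0517, 0.0145]
tool_rot: [0.0, 0.99, -0.143, 0.0]
contact_force: [0.2, -2.1, 0.2]
gripper_width: 0.001
grasp_force: 0.8
t: 8.65
eef_pos: [0.4337, 0.055, 0.0145]
tool_rot: [-0.001, 0.99, -0.139, 0.001]
contact_force: [-1.2, -0.6, 1.5]
gripper_width: -0.003
grasp_force: 0.0
```

```bash
python3 - <<'E'
from h import *
import find
print(get_obs()["eef_pos"])
p,d=read_camera("top");find.boxes(p,.053)
E
```

```text
[0.43365409 0.05496307 0.01446697]
[366. 111.] 210 (array([ 738.8, -206.8]), array([42.1, 43.4]), 0.6)
[627. 164.] 181 (array([ 597.7, -928.8]), array([25.6, 96.2]), 0.9)
[342. 178.] 280 (array([ 557. , -142.2]), array([32.1, 60.1]), -9.3)
[407. 185.] 272 (array([ 539.2, -313.4]), array([31.9, 60.7]), 4.7)
[470. 202.] 177 (array([ 495.4, -481.7]), array([16.8, 91. ]), -76.7)
[628. 242.] 198 (array([ 387.2, -919.6]), array([32.8, 72.4]), -4.5)
[407. 316.] 287 (array([ 200.6, -306.5]), array([31. , 60.1]), -40.2)
```

```bash
for i in 1; do python3 -m creep '[[-1,5,-2,0,0,0,0],[-1,5,-1.5,0,0,0,0]]';python3 -m creep '[[-1,4,-1.2,0,0,0,0]]';python3 -m creep '[[-1,4,-1.2,0,0,0,0]]';python3 -m creep '[[-1,4,-1.2,0,0,0,0]]';python3 -m creep '[[-1,4,-1.2,0,0,0,0]]';python3 -m creep '[[-1,4,-1.2,0,0,0,0]]';python3 -m creep '[[-1,4,-1.2,0,0,0,0]]'; done | egrep "eef|contact"
```

```text
eef_pos: [0.4406, 0.0458, 0.0141]
contact_force: [-10.5, 1.0, 9.9]
eef_pos: [0.4427, 0.0445, 0.0139]
contact_force: [-12.7, 0.8, 14.1]
eef_pos: [0.4457, 0.043, 0.0138]
contact_force: [-13.6, -0.6, 15.8]
eef_pos: [0.4497, 0.0416, 0.0138]
contact_force: [-13.0, -0.7, 14.3]
eef_pos: [0.4539, 0.0402, 0.0138]
contact_force: [-12.0, -0.8, 13.3]
eef_pos: [0.4581, 0.0389, 0.0139]
contact_force: [-12.0, -0.9, 11.8]
eef_pos: [0.4623, 0.0377, 0.0139]
contact_force: [-11.0, -1.2, 12.2]
```

```bash
for i in 1; do python3 -m creep '[[-1,4,-1.2,0.5,0,0,0]]';python3 -m creep '[[-1,4,-1.2,0.5,0,0,0]]';python3 -m creep '[[-1,5,-1.5,0,0,0,0]]';python3 -m creep '[[-1,5,-1.5,0,0,0,0]]';python3 -m creep '[[-1,5,-1.5,0,0,0,0]]';python3 -m creep '[[-1,5,-1.5,0,0,0,0]]'; done | egrep "eef|contact"
python3 -m creep '[[-1,-25,7,5,0,0,0],[-1,-5,0,55,0,0,0.1],[-1,0,0,60,0,0,0.18],[1,0,0,50,0,0,0.18],[1,0,0,0,0,0,0.18]]'
python3 -m creep '[[1,0,0,0,0,0,0.18],[1,0,0,0,0,0,0.18],[1,0,0,0,0,0,0.18],[1,0,0,0,0,0,0.18],[1,0,0,0,0,0,0.18]]'
python3 - <<'E'
from h import *
import find
p,d=read_camera("top");find.boxes(p,.053);cv2.imwrite("pics/top1.png",cv2.resize(p[130:270,100:450],None,fx=2,fy=2)[:,:,::-1])
E
```

```text
eef_pos: [0.4672, 0.0364, 0.0144]
contact_force: [-6.9, -1.2, 3.5]
eef_pos: [0.4723, 0.0353, 0.0148]
contact_force: [-3.6, -0.5, 1.1]
eef_pos: [0.4779, 0.034, 0.0149]
contact_force: [-4.4, -1.0, -0.1]
eef_pos: [0.4839, 0.0332, 0.015]
contact_force: [-3.8, -0.8, -0.4]
eef_pos: [0.4897, 0.0324, 0.0152]
contact_force: [-3.1, -0.8, -0.5]
eef_pos: [0.4949, 0.0315, 0.0153]
contact_force: [-4.1, -1.3, -1.0]
t: 11.08
eef_pos: [0.4692, 0.0398, 0.1904]
tool_rot: [-0.001, 0.984, 0.179, 0.006]
contact_force: [-0.7, -0.2, -0.1]
gripper_width: 0.419
grasp_force: 0.0
t: 11.7
eef_pos: [0.4663, 0.0392, 0.1863]
tool_rot: [0.001, 0.808, 0.589, 0.002]
contact_force: [-0.1, -0.2, 0.0]
gripper_width: 1.0
grasp_force: 0.0
[366. 111.] 210 (array([ 738.8, -206.8]), array([42.1, 43.4]), 0.6)
[627. 164.] 174 (array([ 599.2, -930.3]), array([22.8, 93.2]), 0.8)
[342. 178.] 280 (array([ 557. , -142.2]), array([32.1, 60.1]), -9.3)
[407. 185.] 271 (array([ 539.2, -313.7]), array([31.9, 60.2]), 4.7)
[471. 202.] 187 (array([ 495.3, -481.4]), array([16.9, 91. ]), -76.0)
[628. 242.] 198 (array([ 387.3, -919.6]), array([32.6, 72.4]), -4.5)
[199. 271.] 269 (array([311.8, 227. ]), array([28. , 57.5]), 0.5)
[407. 316.] 287 (array([ 200.6, -306.5]), array([31. , 60.1]), -40.2)
```

View pics/top1.png

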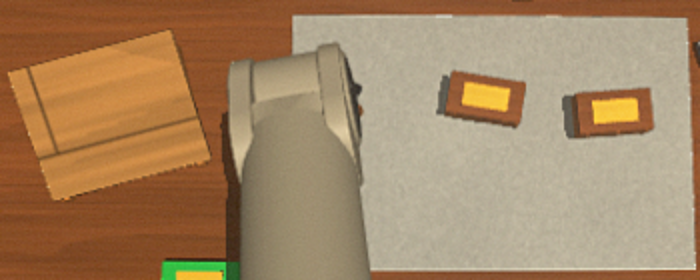

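The top view shows the other two boxes at crop (485,97) and (615,110) after sliding. The arm hides the third, so I will use the wrist camera.

```bash
cat > wr.py <<'E'
from h import *
import sys
from scipy.spatial.transform import Rotation as R
o=get_obs();p,d=read_camera("wrist")
T=np.eye(4);q=o["tool_rot"];T[:3,:3]=R.from_quat([q[1],q[2],q[3],q[0]]).as_matrix();T[:3,3]=o["eef_pos"];C=T@camera_params("wrist")["mount"]
P=cloud("wrist",d,C);z=P[...,2]
hsv=cv2.cvtColor(p,cv2.COLOR_RGB2HSV)
m=((z>.046)&(z<.065)&(d>0)).astype(np.uint8)
n,l,s,c=cv2.connectedComponentsWithStats(m)
for i in range(1,n):
    if s[i,4]>1500: Q=P[l==i];print("face",np.round(c[i]),s[i],rect(Q),np.percentile(Q[:,2],[5,50,95]).round(4))
m=((hsv[...,0]>15)&(hsv[...,0]<32)&(hsv[...,1]>140)&(hsv[...,2]>150)).astype(np.uint8)
n,l,s,c=cv2.connectedComponentsWithStats(m)
for i in range(1,n):
    if s[i,4]>800: v,u=np.nonzero(l==i);print("plate",np.round(c[i]),s[i,4],rect(rays("wrist",np.c_[u,v],.053,C)))
a=o["tool_rot"];M=T[:3,:3];print("tcp",o["eef_pos"].round(4),"tool y yaw",np.degrees(np.arctan2(M[1,1],M[0,1])).round(2),"z",M[:,2].round(3))
cv2.imwrite(f"pics/{sys.argv[1]}.png",p[:,:,::-1])
E
python3 wr.py w1
```

```text
face [72. 43.] [  14    0  112   98 6620] (array([312.9, 214.5]), array([57.7, 75.4]), -0.6) [0.049  0.0508 0.0523]
face [400. 114.] [ 351   48  101  135 8249] (array([546.3,  77.3]), array([ 56.8, 100.8]), -32.2) [0.0523 0.0538 0.0552]
plate [64. 30.] 2430 (array([313.7, 222.2]), array([29.3, 50.3]), 0.1)
plate [409.  98.] 1045 (array([551.2,  84.7]), array([30.3, 42.6]), -32.3)
tcp [0.4663 0.0392 0.1862] tool y yaw -17.36 z [ 0.004  0.001 -1.   ]
```

View pics/w1.png

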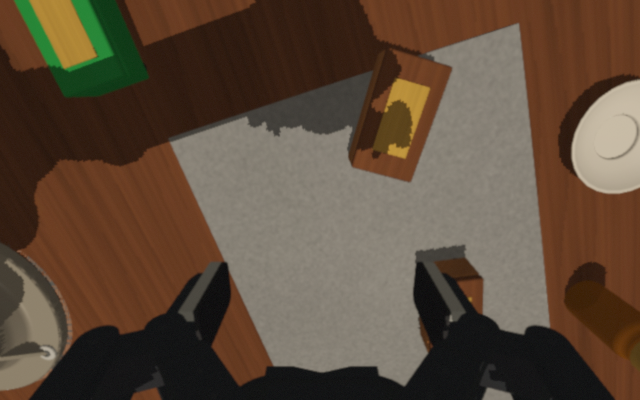

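The wrist view shows the hardest-dragging brown box at (400,114), now turned about -32°. The green look-alike at (64,30) is not part of the job. The two slippery brown boxes stay where they are, and I will grasp the one at (400,114).

```bash
python3 -m creep '[[1,40,19,-40,0,0,-0.129],[1,40,19,-40,0,0,-0.129],[1,0,0,-20,0,0,0],[1,0,0,0,0,0,0]]'
python3 wr.py w2
```

```text
t: 12.3
eef_pos: [0.5441, 0.0768, 0.084]
tool_rot: [-0.0, 0.879, 0.477, -0.001]
contact_force: [-0.1, 0.4, -0.1]
gripper_width: 1.002
grasp_force: 0.0
face [326. 225.] [  275   150   102   156 14598] (array([546.2,  77.3]), array([ 56.2, 100.1]), -32.3) [0.0525 0.0538 0.055 ]
plate [58. 37.] 2040 (array([493.8, 241.1]), array([22.6, 48.9]), 15.1)
plate [328. 255.] 2622 (array([540.2,  67.7]), array([31.1, 40.1]), -31.2)
tcp [0.5441 0.0768 0.084 ] tool y yaw -33.04 z [-0.002 -0.001 -1.   ]
```

View pics/w2.png

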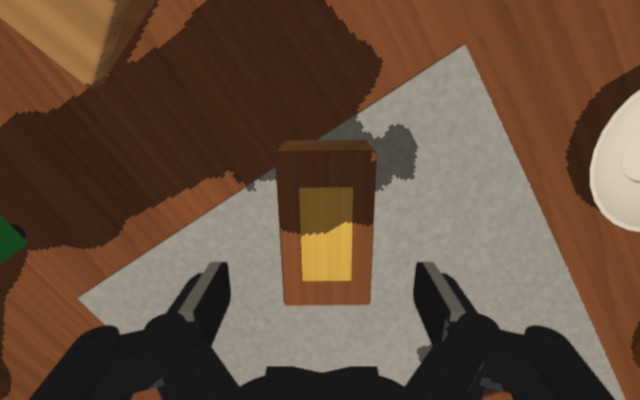

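The brown box sits centred between the open fingers at (326,225). I will lower and grip.

```bash
python3 -m creep '[[1,2,0.5,-30,0,0,0.012],[1,0,0,-28,0,0,0],[1,0,0,-14,0,0,0],[1,0,0,0,0,0,0]]' 50|egrep "eef|contact"; python3 -m creep '[[-1,0,0,0,0,0,0],[-1,0,0,0,0,0,0],[-1,0,0,0,0,0,0],[-1,0,0,0,0,0,0],[-1,0,0,0,0,0,0]]' 50; python3 -m creep '[[-1,0,0,0,0,0,0]]' 50
```

```text
eef_pos: [0.5465, 0.077, 0.0137]
contact_force: [0.1, -1.0, 0.3]
t: 13.48
eef_pos: [0.5476, 0.0773, 0.0147]
tool_rot: [0.0, 0.876, 0.483, 0.001]
contact_force: [-0.9, -0.1, 6.3]
gripper_width: 0.652
grasp_force: 52.9
t: 13.6
eef_pos: [0.5476, 0.0773, 0.0147]
tool_rot: [0.0, 0.876, 0.483, 0.001]
contact_force: [-0.4, -0.4, 6.9]
gripper_width: 0.652
grasp_force: 52.9
```

```bash
python3 -m creep '[[-1,0,0,15,0,0,0],[-1,0,0,30,0,0,0],[-1,0,0,40,0,0,0],[-1,0,0,40,0,0,0],[-1,0,0,40,0,0,0]]'; python3 -m creep '[[-1,-8,45,0,0,0,0.14],[-1,-8,45,0,0,0,0.14],[-1,-8,45,0,0,0,0.14],[-1,-8,45,0,0,0,0.14],[-1,-8,45,0,0,0,0.14]]';python3 -m creep '[[-1,-6,41,0,0,0,0.126],[-1,0,0,0,0.033,-0.124,0],[-1,0,0,0,0.033,-0.124,0],[-1,0,0,0,0.034,-0.124,0],[-1,0,0,0,0,0,0]]'
cat > tgt.py <<'E'
from h import *
from scipy.spatial.transform import Rotation as R
o=get_obs();q=o["tool_rot"];M=R.from_quat([q[1],q[2],q[3],q[0]]).as_matrix()
y,t=np.radians([15.1,22]);xs=np.array([np.cos(t)*np.cos(y),np.cos(t)*np.sin(y),np.sin(t)]);n=np.array([-np.sin(t)*np.cos(y),-np.sin(t)*np.sin(y),np.cos(t)])
G=np.c_[np.cross(xs,-n),xs,-n]
print("rotvec needed",R.from_matrix(G@M.T).as_rotvec().round(3))
for c in(.040,.003,0):print(c,"shift mm",((np.array([.5274,.3498,.062])+n*(.0117+c)-o["eef_pos"])*1000).round(1))
print("n",n.round(3))
E
python3 tgt.py
```

```text
t: 14.22
eef_pos: [0.5451, 0.0768, 0.1796]
tool_rot: [-0.0, 0.876, 0.483, -0.001]
contact_force: [1.6, -0.3, -6.1]
gripper_width: 0.646
grasp_force: 56.2
t: 14.85
eef_pos: [0.5051, 0.3026, 0.1782]
tool_rot: [0.0, 0.655, 0.756, -0.001]
contact_force: [-0.1, -0.2, -7.1]
gripper_width: 0.651
grasp_force: 56.3
t: 15.48
eef_pos: [0.4966, 0.3413, 0.1766]
tool_rot: [0.116, 0.596, 0.781, 0.149]
contact_force: [-0.1, 0.6, -7.7]
gripper_width: 0.649
grasp_force: 57.4
rotvec needed [ 0.005 -0.003 -0.002]
0.04 shift mm [ 12.1   3.5 -66.7]
0.003 shift mm [  25.5    7.1 -101. ]
0 shift mm [  26.5    7.4 -103.8]
n [-0.362 -0.098  0.927]
```

```bash
python3 -m creep '[[-1,6,2,-33,0.005,-0.003,0],[-1,6,2,-33,0,0,0],[-1,4,1,-9,0,0,0],[-1,0,0,0,0,0,0],[-1,0,0,0,0,0,0]]'; python3 tgt.py; python3 - <<'E'
from h import *
p,d=read_camera("side");np.savez("s1.npz",p=p,d=d)
cv2.imwrite("pics/s1.png",cv2.resize(p[150:400,120:370],None,fx=2.4,fy=2.4)[:,:,::-1])
E
```

```text
t: 16.1
eef_pos: [0.5173, 0.3487, 0.1048]
tool_rot: [0.116, 0.597, 0.778, 0.156]
contact_force: [0.5, 0.7, -7.1]
gripper_width: 0.647
grasp_force: 57.5
rotvec needed [-0.006  0.006  0.   ]
0.04 shift mm [-8.6 -4.   5.2]
0.003 shift mm [  4.8  -0.3 -29.1]
0 shift mm [  5.9  -0.1 -31.9]
n [-0.362 -0.098  0.927]
```

View pics/s1.png

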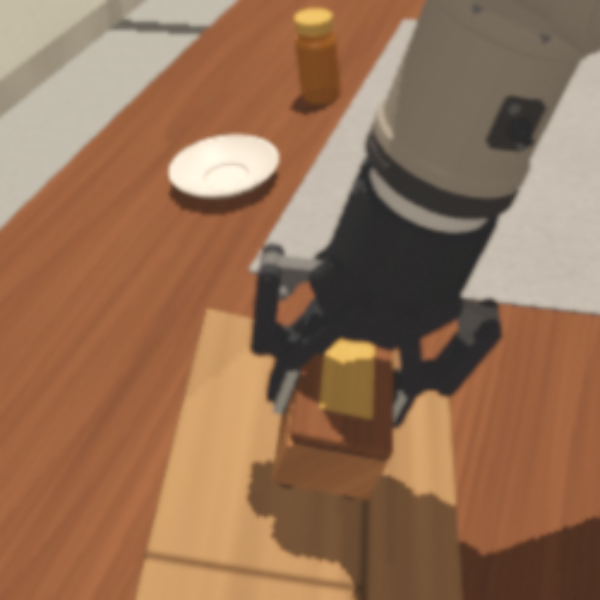

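The held box at crop (340,430) sits square to the plank. I will check its lid plane in the tool frame before lowering.

```bash
python3 - <<'E'
from h import *
from scipy.spatial.transform import Rotation as R
o=get_obs();q=o["tool_rot"];M=R.from_quat([q[1],q[2],q[3],q[0]]).as_matrix()
f=np.load("s1.npz");p=f["p"].astype(int);P=cloud("side",f["d"])
L=(P-o["eef_pos"])@M
s=(abs(L[...,0])<.07)&(abs(L[...,1])<.024)&(abs(L[...,2]+.038)<.012)&(p[...,0]>p[...,2]+25)
Q=L[s];A=np.c_[Q[:,:2],np.ones(len(Q))]
k=np.linalg.lstsq(A,Q[:,2],rcond=None)[0]
for _ in range(4):
    r=abs(A@k-Q[:,2])<.002;k=np.linalg.lstsq(A[r],Q[r,2],rcond=None)[0]
print(len(Q),r.sum(),"slopes deg",np.degrees(k[:2]),"h",k[2],"x extent",np.percentile(Q[r,0],[1,99]),"y",np.percentile(Q[r,1],[1,99]))
E
```

```text
1626 1425 slopes deg [0.9567197  0.13994355] h -0.03839158995112281 x extent [-0.02454715  0.04906905] y [-0.02369851  0.02328221]
```

```bash
python3 -m creep '[[-1,2,0,-13,-0.005,0.005,0],[-1,2,0,-9,0,0,0],[-1,1,0,-5,0,0,0],[-1,0,0,0,0,0,0]]'|egrep "eef|contact"; python3 tgt.py; python3 -m creep '[[-1,0.4,0,-1,0,0,0],[-1,0,0,0,0,0,0]]'|egrep "eef|contact"; python3 -m creep '[[-1,0.4,0,-1,0,0,0],[-1,0,0,0,0,0,0]]'|egrep "eef|contact"
```

```text
eef_pos: [0.5211, 0.3479, 0.0755]
contact_force: [-0.2, -0.6, -7.0]
rotvec needed [ 0.001 -0.001 -0.   ]
0.04 shift mm [-12.4  -3.1  34.4]
0.003 shift mm [0.9 0.5 0.1]
0 shift mm [ 2.   0.8 -2.7]
n [-0.362 -0.098  0.927]
eef_pos: [0.5219, 0.3484, 0.0755]
contact_force: [0.1, -0.5, -6.9]
eef_pos: [0.5222, 0.3482, 0.0744]
contact_force: [-0.4, 0.1, -7.3]
```

```bash
for i in 1; do python3 -m creep '[[-1,0.4,0.1,-1,0,0,0],[-1,0,0,0,0,0,0]]'; python3 -m creep '[[-1,0.4,0.1,-1,0,0,0],[-1,0,0,0,0,0,0]]'; done|egrep "eef|contact"
```

```text
eef_pos: [0.5226, 0.3482, 0.0732]
contact_force: [-0.5, -0.6, -7.2]
eef_pos: [0.5227, 0.3483, 0.0731]
contact_force: [-7.2, -4.1, 4.0]
```

```bash
python3 -m creep '[[-1,-0.2,0,0.4,0,0,0],[-1,0,0,0,0,0,0]]'|egrep "eef|contact"; python3 -m creep '[[0.45,0,0,0,0,0,0],[0.6,0,0,0,0,0,0],[1,0,0,0,0,0,0],[1,0,0,0,0,0,0],[1,0,0,0,0,0,0]]' 20; python3 -m creep '[[1,-4,-1,9,0,0,0],[1,-8,-2,20,0,0,0],[1,-14,-4,37,0,0,0],[1,-20,-5,50,0,0,0],[1,-20,-5,50,0,0,0]]'; python3 -m creep '[[1,-10,-50,10,0,0,0],[1,0,-50,0,0,0,0],[1,0,-50,0,0,0,0],[1,0,-50,0,0,0,0],[1,0,-50,0,0,0,0]]'
python3 - <<'E'
from h import *
import find
for n in("top","side"):
    p,d=read_camera(n);np.savez(n+"9.npz",p=p,d=d)
    if n=="top":
        find.boxes(p,.053);P=cloud(n,d)
        y,t=np.radians([15.1,22]);xs=np.array([np.cos(t)*np.cos(y),np.cos(t)*np.sin(y),np.sin(t)]);nn=np.array([-np.sin(t)*np.cos(y),-np.sin(t)*np.sin(y),np.cos(t)]);ys=np.cross(nn,xs)
        L=(P-np.array([.5274,.3498,.062]))@np.c_[xs,ys,nn]
        s=(abs(L[...,2]-.05)<.006)&(abs(L[...,0])<.1)&(abs(L[...,1])<.1);Q=L[s]
        print("box on board x,y mm",len(Q),rect(Q),np.median(Q[:,2]), "slopes",np.degrees(np.linalg.lstsq(np.c_[Q[:,:2],np.ones(len(Q))],Q[:,2],rcond=None)[0][:2]))
    cv2.imwrite(f"pics/{n}9.png",p[:,:,::-1])
E
```

```text
eef_pos: [0.5227, 0.3483, 0.0731]
contact_force: [-4.7, -2.5, 2.1]
t: 18.52
eef_pos: [0.5229, 0.3485, 0.0727]
tool_rot: [0.116, 0.597, 0.779, 0.151]
contact_force: [0.3, 0.7, 0.4]
gripper_width: 0.999
grasp_force: 0.0
t: 19.15
eef_pos: [0.4558, 0.3309, 0.2406]
tool_rot: [0.116, 0.597, 0.779, 0.151]
contact_force: [1.7, 0.6, -0.0]
gripper_width: 1.001
grasp_force: 0.0
t: 19.77
eef_pos: [0.4463, 0.0798, 0.2493]
tool_rot: [0.116, 0.597, 0.779, 0.152]
contact_force: [0.7, -1.0, 0.1]
gripper_width: 1.002
grasp_force: 0.0
[366. 111.] 210 (array([ 738.8, -206.8]), array([42.1, 43.4]), 0.6)
[627. 164.] 181 (array([ 597.7, -929.2]), array([25.6, 95.6]), 0.9)
[342. 178.] 278 (array([ 557. , -142.2]), array([32.1, 60.1]), -9.3)
[407. 185.] 269 (array([ 539. , -313.7]), array([31.5, 60.2]), 4.7)
[150. 192.] 300 (array([516.6, 364.7]), array([33.3, 66.2]), 15.5)
[470. 202.] 176 (array([ 495.3, -481.6]), array([16.5, 91. ]), -75.9)
[628. 242.] 199 (array([ 387.3, -919.6]), array([32.6, 72.4]), -4.5)
[192. 271.] 105 (array([311.6, 243.7]), array([23.4, 28.5]), -88.3)
[407. 316.] 286 (array([ 200.7, -306.6]), array([31. , 60.1]), -40.1)
box on board x,y mm 840 (array([-0.2, -0.8]), array([ 55. , 103.2]), -0.7) 0.05125345445070473 slopes [-0.15621005 -0.16730575]
```

View pics/side9.png

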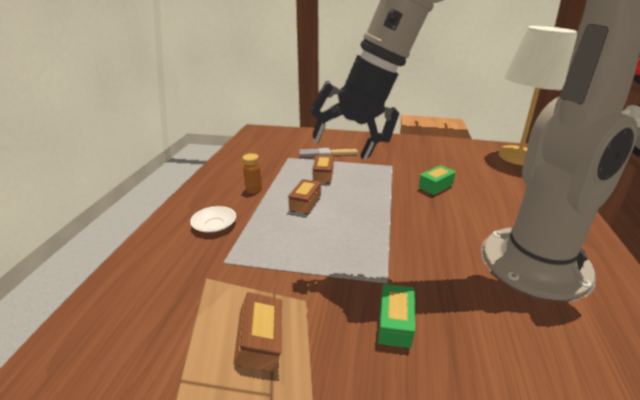

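The side view shows the box at (262,330) flat on the shelf. It is within 1 mm of the middle and 1° of square. The other two boxes are still standing at (305,195) and (323,168). I will check once more for creep, then hand in.

```bash
python3 -m creep '[[1,0,0,0,0,0,0],[1,0,0,0,0,0,0],[1,0,0,0,0,0,0],[1,0,0,0,0,0,0]]' | head -1; python3 - <<'E'
from h import *
import find
p,d=read_camera("top");find.boxes(p,.053)
print(hand_in())
E
```

```text
t: 20.38
[366. 111.] 210 (array([ 738.8, -206.8]), array([42.1, 43.4]), 0.6)
[627. 164.] 178 (array([ 597.7, -929. ]), array([25.6, 95.9]), 0.9)
[342. 178.] 280 (array([ 557. , -142.2]), array([32.1, 60.1]), -9.3)
[407. 185.] 270 (array([ 539.2, -313.4]), array([31.9, 59.6]), 4.7)
[150. 192.] 300 (array([516.7, 364.4]), array([33.3, 65.6]), 15.5)
[471. 202.] 188 (array([ 494.9, -481.5]), array([16.5, 91.7]), -75.6)
[138. 223.] 98 (array([436.9, 385.9]), array([26.5, 78.8]), 7.4)
[628. 242.] 198 (array([ 387.3, -919.6]), array([32.6, 72.4]), -4.5)
[191. 271.] 86 (array([311.6, 245. ]), array([20.7, 28.4]), -88.2)
[407. 316.] 287 (array([ 200.7, -306.6]), array([31. , 60.1]), -40.1)
the job is handed in; nothing more can be done
None
```

The job is handed in at about 20 s: the box that dragged hardest (up to 13 N, against 2–4 N for the other two) is flat and square in the middle of the shelf and stayed put, with the other two standing on the pad; an accidental sideways nudge made its test slide about 7 cm instead of 5 and turned it about 15°, with up to 16 N of downward push.

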